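# Eject the pressed furniture feet and fill the tray

### The job

Clear the pressing block: push down the ejector lever of each pocket that holds a wooden foot, lift out the risen foot, and put it in an empty cell of the white tray; put the foot or feet standing loose on the bench between the block and the tray into empty cells too. One foot to a cell, resting on the cell's floor (standing, either end up, or lying flat), and the feet already in the tray stay in it; finish with all three levers swung fully up again, ready for the next load, and leave the other things on the bench where they are.

Things in the scene. Friction and masses are not known exactly. Their poses are not given: they have to be found in the camera images.
- block: aluminium pressing block fixed to the bench, 91 mm (x) by 285 mm (y) by 72 mm high, origin on the bench under its middle pocket. Three square pockets of 47 mm in a row along its y, 95 mm apart. A seated foot stands on ledges 12 mm above the bench, so that its top is flush with the block's top. One ejector lever to each pocket stands out of the -x face.
- lever1 (a joint): ejector lever of the pocket at block y = -95 mm: hinge angle in rad, 0 = handle fully up (ejector down), 0.54 = handle fully down (foot raised by about 33 mm, its lower 27 mm still in the pocket). The hinge is parallel to the block's y axis, 65 mm to the block's -x side of the pocket's centre, 22 mm above the bench; stiff with friction (3 to 6 N at the handle, either way) and it stays wherever it is left. A foot above it rests on its roller.
- lever1_grip (a point): middle of the black handle of lever1: a bar 18 mm wide (along block y), 14 mm thick, 55 mm long, pointing away from the hinge; the point is 108 mm from the hinge, 89 mm above the bench when up (handle rising 0.66 rad outward) and about 35 mm when fully down (rising 0.12 rad outward).
- seated1: (absent in some starts) foot seated in the pocket of lever1 at the start: square furniture foot of pale wood, 44 x 44 x 60 mm, 0.08 to 0.14 kg, with a small steel insert flush in the middle of its top end. Origin at its centre; z along its 60 mm length; x, y square to its 44 mm sides.
- lever2 (a joint): ejector lever of the pocket at block y = 0 mm: hinge angle in rad, 0 = handle fully up (ejector down), 0.54 = handle fully down (foot raised by about 33 mm, its lower 27 mm still in the pocket). The hinge is parallel to the block's y axis, 65 mm to the block's -x side of the pocket's centre, 22 mm above the bench; stiff with friction (3 to 6 N at the handle, either way) and it stays wherever it is left. A foot above it rests on its roller.
- lever2_grip (a point): middle of the black handle of lever2: a bar 18 mm wide (along block y), 14 mm thick, 55 mm long, pointing away from the hinge; the point is 108 mm from the hinge, 89 mm above the bench when up (handle rising 0.66 rad outward) and about 35 mm when fully down (rising 0.12 rad outward).
- seated2: (absent in some starts) foot seated in the pocket of lever2 at the start: size, look and axes as seated1.
- lever3 (a joint): ejector lever of the pocket at block y = 95 mm: hinge angle in rad, 0 = handle fully up (ejector down), 0.54 = handle fully down (foot raised by about 33 mm, its lower 27 mm still in the pocket). The hinge is parallel to the block's y axis, 65 mm to the block's -x side of the pocket's centre, 22 mm above the bench; stiff with friction (3 to 6 N at the handle, either way) and it stays wherever it is left. A foot above it rests on its roller.
- lever3_grip (a point): middle of the black handle of lever3: a bar 18 mm wide (along block y), 14 mm thick, 55 mm long, pointing away from the hinge; the point is 108 mm from the hinge, 89 mm above the bench when up (handle rising 0.66 rad outward) and about 35 mm when fully down (rising 0.12 rad outward).
- seated3: (absent in some starts) foot seated in the pocket of lever3 at the start: size, look and axes as seated1.
- tray: white tray fixed to the bench, 226 x 226 x 30 mm, walls 4 mm, 3 x 3 square cells of 70 mm inside, centred at tray x, y = -74, 0, 74 mm; origin on the bench under the middle cell. The cells' floors are 4 mm above the bench.
- done1: (absent in some starts) foot already in the tray cell at tray (x, y) = (-74, -74) mm at the start: size, look and axes as seated1.
- done2: (absent in some starts) foot already in the tray cell at tray (x, y) = (-74, 74) mm at the start: size, look and axes as seated1.
- done3: (absent in some starts) foot already in the tray cell at tray (x, y) = (0, 0) mm at the start: size, look and axes as seated1.
- done4: (absent in some starts) foot already in the tray cell at tray (x, y) = (0, 74) mm at the start: size, look and axes as seated1.
- done5: (absent in some starts) foot already in the tray cell at tray (x, y) = (74, -74) mm at the start: size, look and axes as seated1.
- done6: (absent in some starts) foot already in the tray cell at tray (x, y) = (74, 0) mm at the start: size, look and axes as seated1.
- spare1: (one of the two may be absent) foot standing loose on the bench between block and tray at the start: size, look and axes as seated1.
- spare2: (one of the two may be absent) foot standing loose on the bench between block and tray at the start: size, look and axes as seated1.
- glue: bystander: white glue bottle, 60 mm wide, 150 mm high, standing beyond the feet; origin under its base.
- paint_tin: bystander: paint tin, 100 mm wide, 120 mm high, standing beyond the tray; origin under its base.
- mallet: bystander: hammer lying beyond the block; origin under its middle.

How it is judged:
On the way:
1. a foot has been raised in its pocket by its ejector lever (((value of joint lever1 above 0.4 rad and z of seated1 in the frame of block above 0.06 m and x of seated1 in the frame of block between -0.012 and 0.012 m) or (value of joint lever2 above 0.4 rad and z of seated2 in the frame of block above 0.06 m and x of seated2 in the frame of block between -0.012 and 0.012 m) or (value of joint lever3 above 0.4 rad and z of seated3 in the frame of block above 0.06 m and x of seated3 in the frame of block between -0.012 and 0.012 m))), for 0.1 s.
At the end, for the whole second after the job is handed in: every foot present (from the block, from the bench, and those that were in the tray) rests in a tray cell: its centre within 20 mm of a cell's centre along each of the tray's x and y and less than 44 mm above the bench, at rest; all three levers are up (below 0.08 rad) ((x of seated1 in the frame of tray between -0.094 and -0.054 m or x of seated1 in the frame of tray between -0.02 and 0.02 m or x of seated1 in the frame of tray between 0.054 and 0.094 m) and (y of seated1 in the frame of tray between -0.094 and -0.054 m or y of seated1 in the frame of tray between -0.02 and 0.02 m or y of seated1 in the frame of tray between 0.054 and 0.094 m) and z of each of seated1, seated2, seated3, spare1, spare2, done1, done2, done3, done4, done5, done6 in the frame of tray below 0.044 m and linear speed of each of seated1, seated2, seated3, spare1, spare2, done1, done2, done3, done4, done5, done6 below 0.03 m/s and (x of seated2 in the frame of tray between -0.094 and -0.054 m or x of seated2 in the frame of tray between -0.02 and 0.02 m or x of seated2 in the frame of tray between 0.054 and 0.094 m) and (y of seated2 in the frame of tray between -0.094 and -0.054 m or y of seated2 in the frame of tray between -0.02 and 0.02 m or y of seated2 in the frame of tray between 0.054 and 0.094 m) and (x of seated3 in the frame of tray between -0.094 and -0.054 m or x of seated3 in the frame of tray between -0.02 and 0.02 m or x of seated3 in the frame of tray between 0.054 and 0.094 m) and (y of seated3 in the frame of tray between -0.094 and -0.054 m or y of seated3 in the frame of tray between -0.02 and 0.02 m or y of seated3 in the frame of tray between 0.054 and 0.094 m) and (x of spare1 in the frame of tray between -0.094 and -0.054 m or x of spare1 in the frame of tray between -0.02 and 0.02 m or x of spare1 in the frame of tray between 0.054 and 0.094 m) and (y of spare1 in the frame of tray between -0.094 and -0.054 m or y of spare1 in the frame of tray between -0.02 and 0.02 m or y of spare1 in the frame of tray between 0.054 and 0.094 m) and (x of spare2 in the frame of tray between -0.094 and -0.054 m or x of spare2 in the frame of tray between -0.02 and 0.02 m or x of spare2 in the frame of tray between 0.054 and 0.094 m) and (y of spare2 in the frame of tray between -0.094 and -0.054 m or y of spare2 in the frame of tray between -0.02 and 0.02 m or y of spare2 in the frame of tray between 0.054 and 0.094 m) and (x of done1 in the frame of tray between -0.094 and -0.054 m or x of done1 in the frame of tray between -0.02 and 0.02 m or x of done1 in the frame of tray between 0.054 and 0.094 m) and (y of done1 in the frame of tray between -0.094 and -0.054 m or y of done1 in the frame of tray between -0.02 and 0.02 m or y of done1 in the frame of tray between 0.054 and 0.094 m) and (x of done2 in the frame of tray between -0.094 and -0.054 m or x of done2 in the frame of tray between -0.02 and 0.02 m or x of done2 in the frame of tray between 0.054 and 0.094 m) and (y of done2 in the frame of tray between -0.094 and -0.054 m or y of done2 in the frame of tray between -0.02 and 0.02 m or y of done2 in the frame of tray between 0.054 and 0.094 m) and (x of done3 in the frame of tray between -0.094 and -0.054 m or x of done3 in the frame of tray between -0.02 and 0.02 m or x of done3 in the frame of tray between 0.054 and 0.094 m) and (y of done3 in the frame of tray between -0.094 and -0.054 m or y of done3 in the frame of tray between -0.02 and 0.02 m or y of done3 in the frame of tray between 0.054 and 0.094 m) and (x of done4 in the frame of tray between -0.094 and -0.054 m or x of done4 in the frame of tray between -0.02 and 0.02 m or x of done4 in the frame of tray between 0.054 and 0.094 m) and (y of done4 in the frame of tray between -0.094 and -0.054 m or y of done4 in the frame of tray between -0.02 and 0.02 m or y of done4 in the frame of tray between 0.054 and 0.094 m) and (x of done5 in the frame of tray between -0.094 and -0.054 m or x of done5 in the frame of tray between -0.02 and 0.02 m or x of done5 in the frame of tray between 0.054 and 0.094 m) and (y of done5 in the frame of tray between -0.094 and -0.054 m or y of done5 in the frame of tray between -0.02 and 0.02 m or y of done5 in the frame of tray between 0.054 and 0.094 m) and (x of done6 in the frame of tray between -0.094 and -0.054 m or x of done6 in the frame of tray between -0.02 and 0.02 m or x of done6 in the frame of tray between 0.054 and 0.094 m) and (y of done6 in the frame of tray between -0.094 and -0.054 m or y of done6 in the frame of tray between -0.02 and 0.02 m or y of done6 in the frame of tray between 0.054 and 0.094 m) and value of joint each of lever1, lever2, lever3 below 0.08 rad); the robot touches nothing.
It fails at once if the glue bottle, paint tin or hammer is shifted by more than 6 cm (distance of any of glue, paint_tin, mallet from where it was at the start of the episode above 0.06 m).
Of seated1, seated2, seated3 only 2 to 3 are there at a start; the rules pass over those that are not, and their reading is None.
Of spare1, spare2 only 1 to 2 are there at a start; the rules pass over those that are not, and their reading is None.
Of done1, done2, done3, done4, done5, done6 only 2 to 4 are there at a start; the rules pass over those that are not, and their reading is None.
At some moment in a run one of spare1, spare2 may be knocked a few centimetres aside while the robot is not near it.
Once in a run the grip may slacken for a moment while it holds something.
It also fails if it takes over 210 s, if anything falls off the work surface, if the arm or the gripper's body presses on something with over 40 N, if the wrist force passes 120 N, or if a joint passes its speed limit or range.

### The arm

A 6-joint arm with a two-finger parallel gripper is mounted at the origin on the work surface. World frame = base frame: x ahead of the robot, y to its left, z up, the work surface at z = 0. Lengths are in m, angles in rad, forces in N, time in s.
With the tool pointing down it reaches from about 0.325 to 1 m from the base axis. Payload 5.1 kg.
Tool frame: the origin (TCP) lies at the very end of the fingers, on their centre line; the grasp point (between the pads) lies 19 mm behind it; z points along the fingers, y is the line along which they close (so a half turn about z gives the same grasp; the last joint's range is limited). The gripper opens to 85 mm and grips with 20 to 120 N. Pads are 22 mm wide; open, the fingers measure 114 mm over their backs; the gripper's body (76 mm by 85 mm) begins 54 mm behind the grasp point. The pads swing forward as they close: fully open they stand 13 mm farther back than shut.
Start: joints at [-1.35, 0.124, 1.65, -0, 1.367, -0.083], TCP at [0.194, -0.62, 0.231] pointing down, gripper open.
Joint ranges: [-2.61, 2.61], [-1.02, 2.33], [0.03, 2.71], [-1.35, 4.49], [0.32, 2.68], [-2.91, 2.91]. Speed limits (rad/s): [2.57, 2.57, 3.14, 3.14, 3.14, 3.14].

### API

Orientations are given as a 3x3 rotation matrix whose columns are the frame's x, y, z axes.
In Python, from workcell import * gives the robot as it stands. Calls block until the motion is done:
- move_pose(position, orientation): joint-space move of the TCP to a pose.
- movel(position, rot=None, vel=0.15): straight line of the TCP; rot=None keeps the orientation; vel is the mean speed in m/s.
- movej(angles): joint-space move.
- gripper_open() and clamp(grip_force=None): open the fingers fully, or close them until they stop; grip_force is the grip in N (None keeps the last).
- hold(seconds).
- solve_ik(position, orientation): joint angles nearest the present ones, or None.
- grab_frame(name): name is "side" or "top" or "wrist"; returns a dict with "img" (480x640x3 uint8, red, green, blue), "fx", "fy", "cx", "cy" (pixels), "pose" (4x4, takes a point from camera to world coordinates). Camera axes: x right, y up, looking along -z (the intrinsics and any distortion apply to the point x, -y, -z); pixel columns grow to the right and rows downward; lengths in m; the calibration is good to about 2 mm. A picture is of the moment at which its call begins. There is no depth.
A pose or a line that the arm cannot do raises MotionError and nothing moves.
- close_job(): hands the job in; it is judged then, once.
Trained networks look in a picture, given as the dict that the camera call returned (one of the last four; its "shot" number tells which), for a name from the list of things; names that differ only in an ending like _2 or _b are one class to them, and where a whole thing is asked for, a point or a joint stands for the part that bears it (a point fixed in the world has none). Each returns a list of dicts, best first, with "score" (0 to 1); they miss things now and then, are a little off and sometimes report something else, mostly with a low value. They report only what shows in the picture. A call takes as long as a camera call.
- search_frame(picture, label): "bbox" ([left, top, right, bottom] in pixels, round what is visible of it).
- silhouettes(picture, label): "region" (480x640 bool, what is visible of it) and "bbox" ([left, top, right, bottom] in pixels, round what is visible of it).
- tip_of(picture, label): "centre" ([column, row] in pixels: a listed point, or the origin of a listed thing).
Readings, each from a call of its own:
- get_t(): time.
- get_q(): joint angles.
- get_dq(): joint speeds.
- get_tau(): joint torques, N m.
- get_ee_pos(): TCP position.
- get_orientation(): TCP orientation.
- get_wrist_force(): force on the tool from outside, world axes, zero at the start.
- get_wrist_torque(): the same for the moment, N m.
- get_finger_gap(): finger opening in m.
- get_grasp_force(): force on a finger pad.
Only numpy, scipy, OpenCV 4.12 (cv2) and the standard library are available. Lean on these libraries where they do the work, as an engineer would, in place of code of your own. Each camera call takes 0.05 s, during which the arm holds its last target. There are 200 camera calls.

## Working session

There is one attempt and no reset: what is moved stays moved. The work goes in short steps, each a Python script; the robot and the scene stay as the last script left them, time stands still between calls to the robot, and variables do not carry over. Pictures are saved under pics/ and viewed, at most 14 in all, crops included, and the job is handed in when it is done.

```bash
mkdir -p pics; ls
python3 - <<'E'
from workcell import *
import cv2
for n in ("top","side"):
    f=grab_frame(n); cv2.imwrite(f"pics/{n}0.png",f["img"][:,:,::-1])
    print(n,{k:f[k] for k in f if k not in("img",)})
    for l in ("block","tray","lever1_grip","seated1","spare1","done1","glue","paint_tin","mallet"):
        print(l,[(round(d["score"],2),[round(float(x)) for x in d["centre"]]) for d in tip_of(f,l)])
print(get_t())
E
```

```text
pics
top {'fx': 587.216454957976, 'fy': 587.216454957976, 'cx': 312.45362807818185, 'cy': 231.99340215406252, 'pose': array([[-1.77440426e-02,  9.79228365e-01, -2.01982569e-01,
         3.78156705e-01],
       [-9.99842437e-01, -1.72771708e-02,  4.07436686e-03,
         5.61127591e-03],
       [ 5.00048259e-04,  2.02023040e-01,  9.79380642e-01,
         1.26389239e+00],
       [ 0.00000000e+00,  0.00000000e+00,  0.00000000e+00,
         1.00000000e+00]]), 'shot': 1}
block [(0.78, [190, 267]), (0.65, [197, 176])]
tray [(0.94, [427, 285])]
lever1_grip [(0.55, [237, 333])]
seated1 [(0.93, [141, 264]), (0.91, [233, 260])]
spare1 [(0.88, [309, 295])]
done1 [(0.9, [391, 313]), (0.89, [440, 249]), (0.88, [465, 325]), (0.85, [401, 282])]
glue [(0.89, [292, 180]), (0.3, [464, 324])]
paint_tin [(0.72, [406, 174])]
mallet [(0.79, [198, 178])]
side {'fx': 502.4433748463605, 'fy': 502.4433748463605, 'cx': 315.3480390618811, 'cy': 234.82316869542527, 'pose': array([[-0.98493993,  0.10795591, -0.13505127,  0.44838496],
       [-0.17173771, -0.52057138,  0.8363681 ,  0.97690676],
       [ 0.01998705,  0.84696573,  0.53127165,  0.69429963],
       [ 0.        ,  0.        ,  0.        ,  1.        ]]), 'shot': 2}
block [(0.86, [310, 337])]
tray [(0.8, [364, 213])]
lever1_grip [(0.57, [387, 281]), (0.37, [396, 196])]
seated1 [(0.87, [303, 361]), (0.69, [316, 292]), (0.56, [246, 263]), (0.44, [393, 351])]
spare1 [(0.84, [362, 259])]
done1 [(0.91, [396, 197]), (0.78, [356, 215]), (0.76, [335, 196]), (0.67, [383, 219]), (0.61, [213, 323]), (0.31, [392, 311])]
glue [(0.79, [249, 263]), (0.29, [307, 339])]
paint_tin [(0.91, [271, 214])]
mallet [(0.97, [212, 325])]
1.0
```

View pics/top0.png

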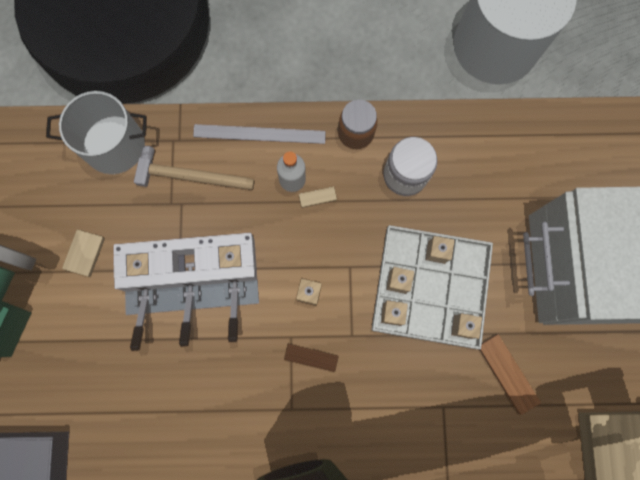

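View pics/side0.png

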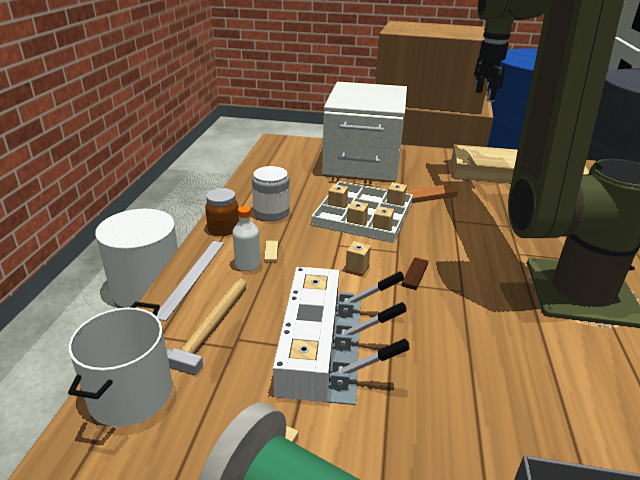

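The top view shows the middle pocket empty, with seated feet at (137,264) = pocket 3 and (230,257) = pocket 1. One spare stands at (309,291). The tray's occupied cells are at (440,248), (401,279), (396,313) and (469,325). The side view agrees.

```bash
cat > h.py <<'E'
from workcell import *
import numpy as np, cv2
from scipy.optimize import least_squares
def w(f,px,z):
    P=f["pose"]; d=P[:3,:3]@np.array([(px[0]-f["cx"])/f["fx"],-(px[1]-f["cy"])/f["fy"],-1.])
    return P[:3,3]+d*(z-P[2,3])/d[2]
def best(f,l,n=1): return [d["centre"] for d in tip_of(f,l)[:n]]
def corners(f,l,z):  # min-area rectangle of the mask's rays on plane z
    m=silhouettes(f,l)[0]["region"].astype(np.uint8)
    c=max(cv2.findContours(m,0,cv2.CHAIN_APPROX_NONE)[0],key=cv2.contourArea)[:,0]
    return cv2.minAreaRect(np.array([w(f,p,z)[:2]*1000 for p in c],np.float32))
def insert(f,px,r=7):  # dark insert near px, subpixel
    u,v=np.round(px).astype(int); g=cv2.cvtColor(f["img"],cv2.COLOR_RGB2GRAY)[v-r:v+r+1,u-r:u+r+1].astype(float)
    k=np.clip(np.median(g)-25-g,0,None); Y,X=np.mgrid[-r:r+1,-r:r+1]
    return np.array([u+(k*X).sum()/k.sum(), v+(k*Y).sum()/k.sum()])
E
python3 - <<'E'
from h import *
np.set_printoptions(precision=4,suppress=True)
t=grab_frame("top"); s=grab_frame("side")
print("tray",w(t,best(t,"tray")[0],0),w(s,best(s,"tray")[0],0),corners(t,"tray",.03))
print("block",w(t,best(t,"block")[0],0),w(s,best(s,"block")[0],0))
for l,z,zt in(("seated1",.042,.072),("spare1",.03,.06),("done1",.034,.064)):
    for f,n in((t,"top"),(s,"side")):
        for p in best(f,l,4): print(n,l,w(f,p,z))
for p,z in(((137,264),.072),((230,257),.072),((309,291),.06)): print("insert",insert(t,p),w(t,insert(t,p),z))
for q in ((303,349),(315,282)): print("ins side",w(s,insert(s,q),.072))
for p in best(t,"lever1_grip",4): print("lev",w(t,p,.089))
for p in ((136,337),(185,333),(234,328)): print("lev by eye",w(t,p,.089))
d=silhouettes(t,"spare1")[0]; c=cv2.findContours(d["region"].astype(np.uint8),0,1)[0][0]; print(d["bbox"],cv2.minAreaRect(c))
E
```

```text
tray [ 0.5182 -0.2529  0.    ] [ 0.5068 -0.2365  0.    ] ((513.67724609375, -251.26768493652344), (231.37464904785156, 228.2645263671875), 79.39583587646484)
block [ 0.5675  0.2684 -0.    ] [0.577  0.2599 0.    ]
top seated1 [0.5773 0.1639 0.042 ]
top seated1 [0.5594 0.3607 0.042 ]
side seated1 [0.5725 0.1642 0.042 ]
side seated1 [0.5636 0.3617 0.042 ]
top spare1 [0.4975 0.008  0.03  ]
side spare1 [0.497  0.0068 0.03  ]
top done1 [ 0.4279 -0.3159  0.034 ]
top done1 [ 0.4581 -0.1629  0.034 ]
top done1 [ 0.5219 -0.1839  0.034 ]
top done1 [0.425  0.2693 0.034 ]
side done1 [ 0.5828 -0.2822  0.034 ]
side done1 [ 0.4586 -0.1664  0.034 ]
side done1 [ 0.5306 -0.1916  0.034 ]
side done1 [ 0.4228 -0.3102  0.034 ]
insert [136.7317 263.8331] [0.5637 0.3619 0.072 ]
insert [229.117  255.8748] [0.5769 0.1728 0.072 ]
insert [308.443  290.5538] [0.504 0.011 0.06 ]
ins side [0.5636 0.3625 0.072 ]
ins side [0.577  0.1714 0.072 ]
lev [0.4237 0.1605 0.089 ]
lev by eye [0.4154 0.352  0.089 ]
lev by eye [0.4215 0.2557 0.089 ]
lev by eye [0.4295 0.1592 0.089 ]
[297.7, 280.9, 323.2, 307.0] ((308.3823547363281, 291.4706115722656), (22.313274383544922, 24.01102638244629), 14.03624439239502)
```

```bash
cat >> h.py <<'E'
BC=np.array([.5703,.2672]); BY=.07
def blk(x,y,z=0): c,s=np.cos(BY),np.sin(BY); return np.array([BC[0]+c*x-s*y,BC[1]+s*x+c*y,z])
def R(a):  # tool down, fingers close along heading a (half-turn chosen for small joint 6)
    y=np.array([np.cos(a),np.sin(a),0]); z=np.array([0,0,-1.]); return np.column_stack([np.cross(y,z),y,z])
def go(p,a):
    c=[(np.abs(q-get_q()).max() if (q:=solve_ik(p,R(b))) is not None else 9,b) for b in (a,a+np.pi)]
    b=min(c)[1]; move_pose(p,R(b)); return b
E
python3 - <<'E'
from h import *
np.set_printoptions(precision=4,suppress=True)
t=grab_frame("top")
C=np.array([w(t,p,.03)[:2] for p in((388,228),(492,241),(374,333),(480,347))])
print(C,C.mean(0),np.linalg.norm(C[0]-C[1]),np.linalg.norm(C[2]-C[0]))
g=(C[0]+C[2]-C[1]-C[3]); print("tray yaw",np.arctan2(-g[0],g[1]),np.arctan2(*((C[0]+C[1]-C[2]-C[3])[::-1])))
print(go([.43,.01,.30],np.pi/2),get_q(),get_t())
f=grab_frame("wrist"); cv2.imwrite("pics/w1.png",f["img"][:,:,::-1])
p=best(f,"spare1")[0]; print(p,w(f,p,.03),insert(f,p,25),w(f,insert(f,p,25),.06))
E
```

```text
[[ 0.6385 -0.162 ]
 [ 0.6062 -0.3832]
 [ 0.4167 -0.1232]
 [ 0.3844 -0.3407]] [ 0.5115 -0.2523] 0.22355054865623045 0.22516971284020296
tray yaw -0.14636751740341455 -0.18098919873618483
4.71238898038469 [-0.1027 -0.4204  2.0211 -0.0001  1.5409  1.469 ] 4.2083
[321.3, 122.1] [0.5047 0.0125 0.03  ] [318.4325 127.0387] [0.5   0.015 0.06 ]
```

View pics/w1.png

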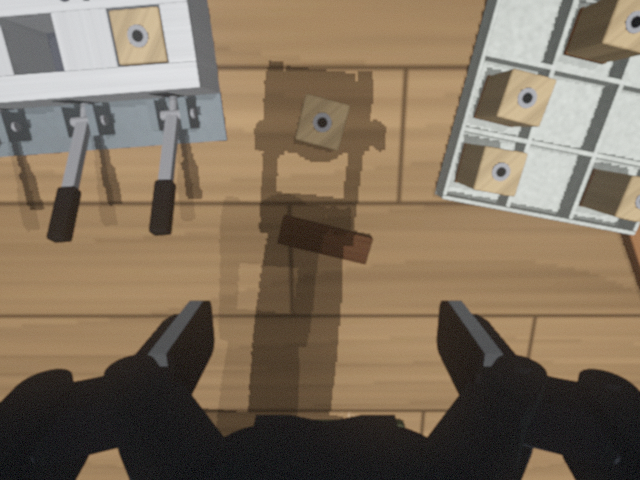

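The wrist view shows the spare's insert at (322,123), with top corners (306,96), (350,104), (342,151) and (296,138). The done inserts are at (501,172) and (527,98), and the insert of seated1 is at (138,36).

Run:
```python
from h import *
np.set_printoptions(precision=4,suppress=True)
f=grab_frame("wrist")
for p,z in (((322,123),.06),((501,172),.064),((527,98),.064),((138,36),.072),((439,193),.03)): print(w(f,p,z))
c=np.array([w(f,p,.06)[:2] for p in((306,96),(350,104),(342,151),(296,138))]); print(c, c.mean(0))
for i in range(4):
    d=c[(i+1)%4]-c[i]; print(np.linalg.norm(d),np.degrees(np.arctan2(d[1],d[0]))%90)
```

```text
[0.5037 0.0115 0.06  ]
[ 0.4568 -0.1661  0.064 ]
[ 0.5259 -0.1816  0.064 ]
[0.5776 0.1737 0.072 ]
[ 0.4299 -0.1166  0.03  ]
[[ 0.5283  0.0266]
 [ 0.521  -0.0154]
 [ 0.4771 -0.0082]
 [ 0.4897  0.037 ]] [0.504 0.01 ]
0.042557959556666 80.17933324830197
0.04447512064668307 80.72988362645714
0.046881757821600346 74.51226864031464
0.040012018306313187 74.920492433109
```

Run:
```python
from h import *
np.set_printoptions(precision=4,suppress=True)
t=grab_frame("top")
o=np.array([insert(t,p) for p in((440,247),(401,278),(396,312),(469,324))])
W=np.array([w(t,p,.064)[:2] for p in o]); M=np.array([(74,0),(0,74),(-74,74),(-74,-74)])/1000
fun=lambda v:(M@np.array([[np.cos(v[2]),np.sin(v[2])],[-np.sin(v[2]),np.cos(v[2])]])+v[:2]-W).ravel()
r=least_squares(fun,[.51,-.25,-.15]); print(r.x,r.fun*1000)
a=np.radians(78-90); xy=[.5037,.0108]
a=go([*xy,.15],a); movel([*xy,.030]); clamp(40); print("gap",get_finger_gap(),get_grasp_force())
movel([*xy,.16]); print("gap",get_finger_gap(),a)
p=[.47,-.27,.34]; go(p,-.16); print("gap",get_finger_gap())
f=grab_frame("wrist"); cv2.imwrite("pics/w2.png",f["img"][:,:,::-1])
```

```text
[ 0.5144 -0.2539 -0.1863] [-1.8271  0.9093  2.736  -0.0576 -1.3266 -1.9792  0.4177  1.1275]
gap 0.04333550012881604 40.6795707976562
gap 0.043537075882378644 -0.20943951023931956
gap 0.043675900008507164
```

View pics/w2.png

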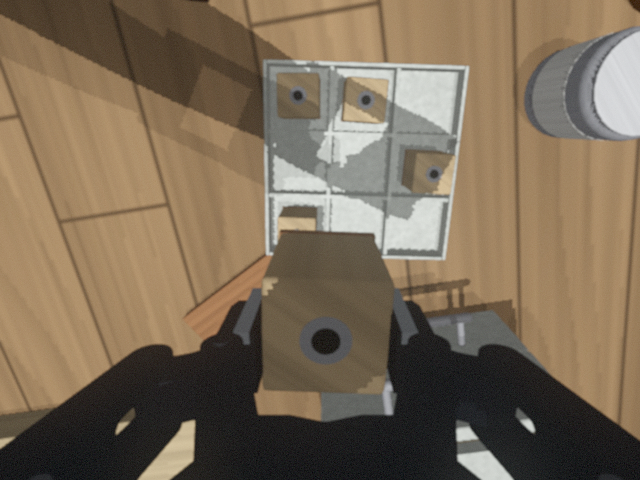

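The foot is held. The tray rim corners are at about (264,60), (468,66), (444,260) and (266,258), and the wanted cell (74,-74) is the empty one at the lower right of the tray. I'll refit the tray and place the foot.

```bash
cat > place.py <<'E'
from h import *
TC=np.array([.5135,-.2535]); TY=-.175
def cell(x,y): c,s=np.cos(TY),np.sin(TY); return np.array([TC[0]+c*x-s*y,TC[1]+s*x+c*y])
def place(x,y,a,z=.036):
    xy=cell(x,y); go([*xy,.18],a); print("gap",get_finger_gap())
    movel([*xy,z+.02]); movel([*xy,z],vel=.04); print("F",get_wrist_force().round(1),"gap",get_finger_gap())
    gripper_open(); movel([*xy,.20])
E
python3 - <<'E'
from place import *
np.set_printoptions(precision=4,suppress=True)
f=grab_frame("wrist")
C=np.array([w(f,p,.03)[:2] for p in((264,60),(468,66),(444,260),(266,258))])
print(C,C.mean(0)); d=C[0]-C[3]; e=C[1]-C[2];g=C[1]-C[0]; h=C[2]-C[3]
print([ (np.linalg.norm(v).round(4),np.degrees(np.arctan2(v[1],v[0])).round(1)) for v in(d,e,g,h)],TY*57.3)
place(.074,-.074,TY)
t=grab_frame("top"); cv2.imwrite("pics/t2.png",cv2.resize(t["img"][200:370,60:520,::-1],None,fx=1.7,fy=1.7))
E
```

```text
[[ 0.4257 -0.1205]
 [ 0.6454 -0.162 ]
 [ 0.6032 -0.3839]
 [ 0.3816 -0.3457]] [ 0.514 -0.253]
[(np.float64(0.2295), np.float64(78.9)), (np.float64(0.2258), np.float64(79.2)), (np.float64(0.2236), np.float64(-10.7)), (np.float64(0.2249), np.float64(-9.8))] -10.027499999999998
gap 0.043493852236936754
F [-0.6 -0.7 -0.8] gap 0.04351686970950159
```

View pics/t2.png

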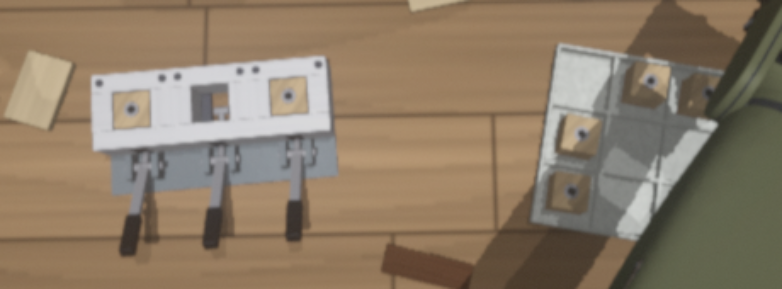

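The block and levers are undisturbed, and the placed foot shows at (705,92), partly behind the arm. Next is lever 1.

```bash
cat > lever.py <<'E'
from place import *
def swing(y,up):
    g=lambda e:blk(-.065-.108*np.cos(e),y,.022+.108*np.sin(e)-.019)
    es=np.linspace(.66,.11,7); es=np.linspace(.12,.675,7) if up else es
    p=g(es[0]); a=go([*p[:2],.16],BY+np.pi/2); movel(p); clamp(40); print("lever gap",get_finger_gap())
    for e in es[1:]: movel(g(e),vel=.06); print(e.round(2),get_wrist_force().round(1),end=" ")
    gripper_open(); movel([*get_ee_pos()[:2],.20]); print()
E
python3 - <<'E'
from lever import *
swing(-.095,False)
p=blk(-.10,-.095,.30); go(p,BY+np.pi/2)
f=grab_frame("wrist"); cv2.imwrite("pics/w3.png",f["img"][:,:,::-1])
print(get_t())
E
```

```text
lever gap 0.016945667194743406
0.57 [-1.2  6.8  2.7] 0.48 [-0.6  7.3  3.5] 0.38 [-0.3  8.7  1.7] 0.29 [-0.1  8.   1. ] 0.2 [0.1 8.2 0.1] 0.11 [0.9 8.1 1.7] 
21.4833
```

View pics/w3.png

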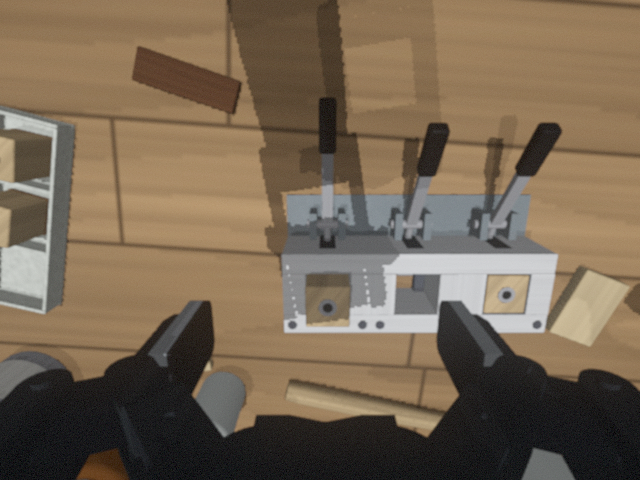

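Lever 1 (left) is down and its foot has risen, with the insert at about (328,308). I'll check its height and pick it.

```bash
cat >> lever.py <<'E'
def pick(y,dx=0):
    p=blk(dx,y,.077); go([*p[:2],.19],BY+np.pi/2); movel(p,vel=.1); clamp(50); print("pick gap",get_finger_gap(),get_grasp_force())
    movel([*p[:2],.11],vel=.06); movel([*p[:2],.20]); print("lifted gap",get_finger_gap())
E
python3 - <<'E'
from lever import *
f=grab_frame("wrist"); c=insert(f,(328,308),12); print(c,w(f,c,.105),blk(0,-.095))
pick(-.095); place(0,-.074,TY+np.pi/2)
swing(-.095,True)
swing(.095,False)
p=blk(-.10,.0,.32); go(p,BY+np.pi/2)
f=grab_frame("wrist"); cv2.imwrite("pics/w4.png",f["img"][:,:,::-1])
print(get_t())
E
```

```text
[327.3460241  309.25783133] [0.5767173  0.17334524 0.105     ] [0.57694457 0.17243265 0.        ]
pick gap 0.043400208862996656 53.80118335408042
lifted gap 0.04311597829904201
gap 0.04279493520935919
F [-2.4  4.5  8.2] gap 0.043301496223235474
lever gap 0.01716356395514588
0.21 [ 0.1  9.  -1.8] 0.31 [-0.4 10.3 -1.6] 0.4 [-0.7  9.4 -1.1] 0.49 [-0.6  9.1 -2.1] 0.58 [-2.1  8.7 -2.2] 0.68 [-3.3  8.7 -2.4] 
lever gap 0.017608596230268694
0.57 [-1.   5.2  2.5] 0.48 [-1.6  5.4  3.7] 0.38 [-0.9  5.9  3.1] 0.29 [-1.7  5.4  1.1] 0.2 [0.6 5.6 0.9] 0.11 [0.6 6.4 0.1] 
44.5833
```

View pics/w4.png

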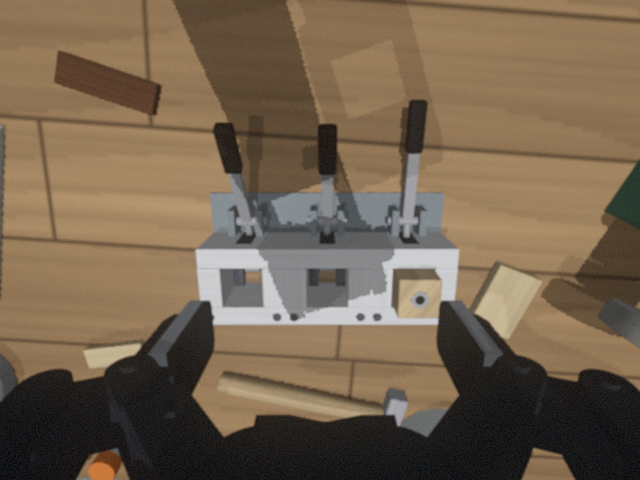

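Lever 1 is back up and its pocket is empty. Foot 3 has risen, with its insert at (420,300). The last foot goes to the tray next.

Run:
```python
from lever import *
f=grab_frame("wrist"); c=insert(f,(420,300),12); print(c,w(f,c,.105),blk(0,.095))
pick(.095); place(-.074,0,TY)
swing(.095,True)
go([.35,.25,.35],BY+np.pi/2)
t=grab_frame("top"); cv2.imwrite("pics/t5.png",cv2.resize(t["img"][200:370,90:520,::-1],None,fx=1.8,fy=1.8))
s=grab_frame("side"); cv2.imwrite("pics/s5.png",cv2.resize(s["img"][160:410,190:450,::-1],None,fx=2.2,fy=2.2))
print(get_t())
```

```text
[419.49438751 300.93606637] [0.56339908 0.36330557 0.105     ] [0.56365543 0.36196735 0.        ]
pick gap 0.0432082235496556 54.21507641498465
lifted gap 0.04310980436007558
gap 0.04330948142908332
F [-0.9  2.5  8.2] gap 0.0438392483463511
lever gap 0.017218874754781854
0.21 [-1.2  7.4 -2.1] 0.31 [-0.7  8.7  0.1] 0.4 [-0.8  7.5 -2.1] 0.49 [-1.5  8.  -2.6] 0.58 [-1.1  8.4 -3.1] 0.68 [-1.8  9.  -3.8] 
62.5083
```

View pics/t5.png

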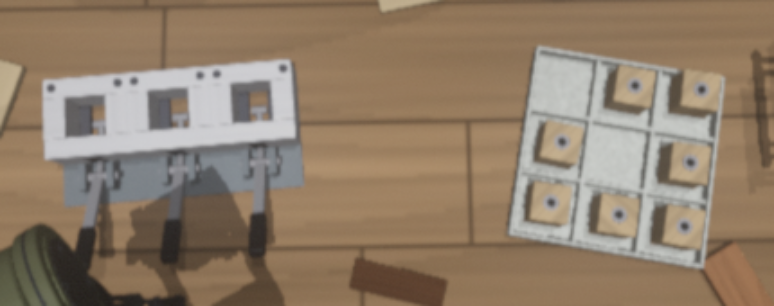

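View pics/s5.png

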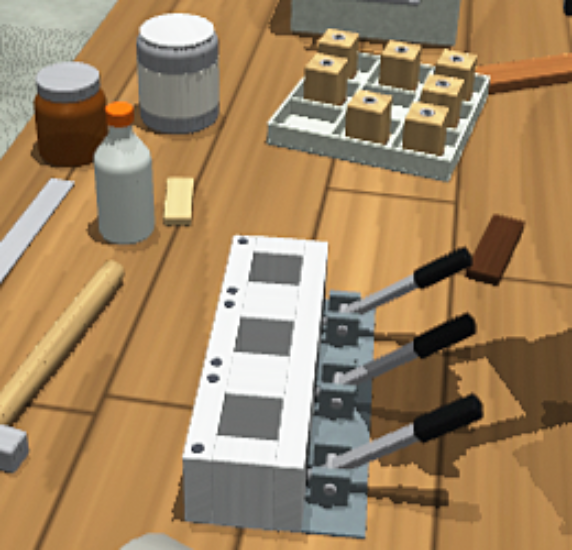

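Seven feet stand in seven cells and all the pockets are empty. To check the lever angles precisely, I'll compare the handle pixels with the first side picture.

Run:
```python
from h import *
a=cv2.imread("pics/side0.png"); s=grab_frame("side"); b=s["img"][:,:,::-1]
for n,(l,t,r,bo) in dict(l1=(374,266,408,296),l2=(374,297,408,329),l3=(376,333,412,364)).items():
    for im in(a,b):
        v,u=np.nonzero(im[t:bo,l:r].max(2)<45); print(n,len(u),(u.mean()+l).round(2),(v.mean()+t).round(2))
for e in(0,.08):
  for y in(-.095,.095):
    x=np.append(blk(-.065-.108*np.cos(.66-e),y,.022+.108*np.sin(.66-e)),1); c=np.linalg.inv(s["pose"])@x
    print(e,y,s["cx"]+s["fx"]*c[0]/-c[2],s["cy"]-s["fy"]*c[1]/-c[2])
```

```text
l1 254 391.58 281.12
l1 263 391.94 281.74
l2 287 391.43 312.24
l2 292 391.46 312.33
l3 359 392.91 349.56
l3 374 392.98 349.93
0 -0.095 390.11670490547266 280.7034567382764
0 0.095 392.74443742452775 349.3005674068025
0.08 -0.095 392.29445257683597 283.7087613981616
0.08 0.095 395.3255138480789 352.60433873353384
```

Levers 1 and 3 are within about 0.02 rad of fully up, so I'm handing in.

```bash
python3 -c "
from workcell import *
hold(.5); print(close_job())"
```

```text
the job is handed in; nothing more can be done
None
```

I handed the job in: both seated feet and the one loose foot stand in tray cells alongside the four already there. All three levers are up, and the last pictures show the glue bottle, paint tin and hammer where they were.

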